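Pack the spice chest on the ledge

ROBOT

A 6-joint arm with a two-finger parallel gripper is mounted at the origin on the work surface. World frame = base frame: x ahead of the robot, y to its left, z up, the work surface at z = 0. Lengths are in mm, angles in rad, forces in N, time in s.
With the tool pointing down it reaches from about 250 to 775 mm from the base axis. Payload 8.9 kg.
Tool frame: the origin (TCP) lies on the mounting face of the last link; the fingertips stand 173 mm ahead of it and the grasp point (between the pads) lies 155 mm ahead of it; x points along the fingers, y is the direction in which the jaws open and shut, and the axes are right-handed (so a half turn about x gives the same grasp; the last joint's range is limited). The gripper opens to 85 mm and grips with 20 to 120 N. Pads are 22 mm wide; open, the fingers measure 114 mm over their backs; the gripper's body (76 mm by 85 mm) begins 54 mm behind the grasp point. The pads swing forward as they close: fully open they stand 13 mm farther back than shut.
Start: joints at [-1.446, 0.291, -0.153, 1.127, 0, 1.431], TCP at [136.896, -506.837, 404.705] pointing down, gripper open.
Joint ranges: [-2.52, 2.52], [-0.91, 1.74], [-1.3, 1.37], [-1.96, 2.02], [-1.52, 1.47], [-3.14, 3.14]. Speed limits (rad/s): [2.22, 2.22, 2.79, 3.14, 3.14, 3.14].

INTERFACE

Orientations are given as a unit quaternion [w, x, y, z].
In Python, from station import state, camera, job gives the robot as it stands. The module is installed in compiled form; this text tells all that it offers.
- The arm moves only by the shell command python3 -m jog 'ROWS' [OPENING] [FORCE]. ROWS is JSON, a list of rows, each an object of numbers: "dx", "dy", "dz": the shift along the tool's x, y, z in cm; "yaw": the turn about the tool's x in rad. In form: [{"dx": .., "dy": .., "dz": .., "yaw": ..}, ...]. A call has 1 to 20 rows; each row shifts and turns the commanded pose from where the row before left it, along the tool's axes as they then stand; what a row does not reach is not made up. A row lasts 1/10 s, in which the tool goes at most 50 mm and 8.59 degrees, less where a joint would pass 70% of its speed; a pose out of reach is approached as far as the arm can. A call with a gripper value outside its range is refused whole. OPENING is the opening, from 0 (shut) to 1 (fully open), set as the call begins (- or left out, the last holds). The fingers move at their own pace and stop on an object; FORCE is the grip in N (left out, the last holds). Time passes only in rows, so rows that do not move let the fingers close. It gives the time, the measured TCP pose, the force and the opening at its end, in the units of the state.
- state(): the state, without advancing time (a new reading comes with each control period).
- camera(name): name is "scene" or "top"; returns a dict with "img" (480x640x3 uint8, red, green, blue), "fov_y" (degrees; the focal length in pixels is half the picture's height over the tangent of half this angle, whatever the lens; pixels are square), "cx", "cy" (the principal point, pixels), "R" (3x3) and "t" (3): a world point X has camera coordinates R X + t. Camera axes: x right, y down, z forward; pixel columns grow to the right and rows downward; lengths in mm; the calibration is good to about 2 mm. A picture is of the moment at which its call begins. There is no depth.
- job.sign_off(): hands the job in, once; it reports no verdict.
The state is a dict: "time_s": time; "joint_pos": joint angles; "joint_vel": joint speeds; "joint_efforts": joint torques, N m; "ee_pos": TCP position; "eef_rot": TCP orientation; "ft_force": force on the tool from outside, world axes, zero at the start; "ft_torque": the same for the moment, N m; "gripper_width": opening from 0.0 (shut) to 1.0 (fully open).
Only numpy, scipy, OpenCV 4.12 (cv2) and the standard library are available. Lean on these libraries where they do the work, as an engineer would, in place of code of your own. Each camera call takes 0.05 s, during which the arm holds its last target. There are 200 camera calls.

TASK

Raise the spice chest's lid upright on its hinges, only then lift it straight up off its pins, and stand it in a slot of the steel lid rack. Load every spice box standing on the ledge upright into the chest, between its dark end wall and the sliding keeper, then slide the keeper along until it presses the whole row up against the end wall, and leave it there touching the row. Do not disturb the tea canister, the jar or the pestle.

Things in the scene. Friction and masses are not known exactly. Their poses are not given: they have to be found in the camera images.
- chest: light wooden chest, fixed, 116 mm (x) by 312 mm (y) outside, rim 92 mm high, walls 6 mm, floor 6 mm thick. Origin under its middle; x points away from the robot (to the hinge side), y along its length, to the left. Inside: the fixed end wall (jaw) at -y, the sliding keeper at +y
- chest_floor (a point): centre of the chest's inner floor (inside 104 mm by 300 mm); axes as the chest
- chest_hinge (a point): middle of the hinge axis on the chest, 74 mm in +x of the chest's middle and 96 mm up: two level steel pins 8 mm thick along the chest's y lie on this axis, around 102 mm either side
- lid_mid (a point): middle of the lid: a loose wooden panel 120 x 312 x 8 mm, about 350 g, lying on the chest's rim on two hinge pins; its axes equal the chest's while shut (z out of its outer face). A rib under it stops it from sliding out while shut. It swings freely on the pins and falls if let go part-way
- lid_hinge (a point): the hinge-axis point on the lid (coincides with chest_hinge while on its pins; axes as lid_mid), 76 mm from the panel's middle. Two steel forks at that edge, 102 mm either side, straddle the pins: slots 12 mm wide, open along the lid's +x, prongs reach 18 mm past the axis. So the upright lid (its x straight down) lifts up off the pins after about 25 mm
- lid_bar (a point): middle of the lid's round steel handle bar: 12 mm thick, 132 mm long along the lid's y, free for grasping over 100 mm, 182 mm from the hinge axis in the lid's -x, standing 46 mm clear (to its centre) of the panel's front edge, in the plane of the panel. Pinched across, the bar can turn in the grip, and the lid hangs from it
- rack: fixed steel lid rack: base plate 140 mm (x) by 240 mm (y), 10 mm thick, origin under its middle, z up. Three wire hoops 8 mm thick, each 216 mm long in y and 90 mm high, stand at x = -56, 0 and +56 mm; between them are two slots 48 mm wide running along y
- rack_slot_a (a point): centre of one slot of the rack, on top of the base plate (x = -28 mm); either slot will do. A lid standing here on its fork ends has its hinge axis 18 mm and its bar 200 mm above this point
- rack_slot_b (a point): centre of the other slot, at x = +28 mm
- keeper (a joint): position of the sliding keeper in m: 0 = fully open, 50 mm from the chest's +y end wall, grows as it slides towards the jaw (chest -y), up to 0.19. Friction about 1.2 N; it stays where it is left
- keeper_face (a point): middle of the keeper's pressing face, which looks to the chest's -y; the keeper plate is 98 mm wide, up to 64 mm above the ledge. Face to jaw: 250 mm less the joint value
- keeper_grip (a point): top middle of the keeper's blue upright grip fin, 20 mm behind the face: 30 mm in x, 14 mm in y, top 84 mm above the ledge; pinch it across its 30 mm, from above
- jaw: dark fixed end wall of the chest at its -y end; origin at the wall's foot; its inner face is 150 mm from the chest's middle, 3 mm in +y of this point
- spice1_mid (a point): red spice box with a white twist cap: square body 50 x 50 mm, 46 mm high, and on it a round cap 38 mm across and 30 mm high (76 mm in all), about 180 g. The point is at its centre, 38 mm above its underside; z up, x and y square to the body's sides. Stands loose at the left of the chest; may be absent (None). Best taken by the cap from above
- spice2_mid (a point): yellow spice box with a white twist cap: square body 50 x 50 mm, 46 mm high, and on it a round cap 38 mm across and 30 mm high (76 mm in all), about 180 g. The point is at its centre, 38 mm above its underside; z up, x and y square to the body's sides. Stands loose at the left of the chest; may be absent (None). Best taken by the cap from above
- spice3_mid (a point): green spice box with a white twist cap: square body 50 x 50 mm, 46 mm high, and on it a round cap 38 mm across and 30 mm high (76 mm in all), about 180 g. The point is at its centre, 38 mm above its underside; z up, x and y square to the body's sides. Stands loose at the left of the chest; may be absent (None). Best taken by the cap from above
- spice4_mid (a point): orange spice box with a white twist cap: square body 50 x 50 mm, 46 mm high, and on it a round cap 38 mm across and 30 mm high (76 mm in all), about 180 g. The point is at its centre, 38 mm above its underside; z up, x and y square to the body's sides. Stands loose at the left of the chest; may be absent (None). Best taken by the cap from above
- canister: bystander: aluminium tea canister 84 mm across, 116 mm high, beyond the work; leave alone
- jar: bystander: small glass jar 60 mm across, 80 mm high, beyond the chest; leave alone
- pestle: bystander: wooden pestle, 150 mm long, 36 mm thick, lying beyond the rack and chest; leave alone
There are look-alikes about, which are no part of the job. Of the things that look like the part that bears spice2_mid, the larger one is meant. What is shaped like the part that bears spice3_mid but purple is not meant.

How it is judged (in metres and radians):
On the way, in this order (a step that is already met when the one before it is completed fails the run):
1. the lid is raised upright, still on its pins (angle between lid_hinge's own z axis and vertical between 1.4 and 1.8 rad and distance between lid_hinge and chest_hinge below 0.014 m), for 0.2 s.
2. the upright lid is lifted up off its pins (angle between lid_hinge's own z axis and vertical between 1.2 and 1.95 rad and z of lid_hinge in the frame of chest_hinge above 0.026 m), for 0.1 s.
3. the lid stands in a slot of the rack, let go (angle between lid_hinge's own z axis and vertical between 1.2 and 1.95 rad and x of lid_hinge in the frame of rack between -0.06 and 0.06 m and y of lid_hinge in the frame of rack between -0.06 and 0.06 m and z of lid_hinge in the frame of rack between 0.015 and 0.045 m and angle between the y axis of lid_hinge and the y axis of rack, either way round below 0.25 rad and linear speed of lid below 0.03 m/s and contact force between the fingers and lid below 0.1 N), for 0.3 s.
4. all the spice boxes stand in the chest (x of spice1_mid in the frame of chest_floor between -0.052 and 0.052 m and y of spice1_mid in the frame of chest_floor between -0.15 and 0.15 m and z of spice1_mid in the frame of chest_floor between 0.028 and 0.046 m and angle between each of spice1_mid, spice2_mid, spice3_mid, spice4_mid's own z axis and vertical below 0.15 rad and linear speed of each of spice1, spice2, spice3, spice4 below 0.03 m/s and x of spice2_mid in the frame of chest_floor between -0.052 and 0.052 m and y of spice2_mid in the frame of chest_floor between -0.15 and 0.15 m and z of spice2_mid in the frame of chest_floor between 0.028 and 0.046 m and x of spice3_mid in the frame of chest_floor between -0.052 and 0.052 m and y of spice3_mid in the frame of chest_floor between -0.15 and 0.15 m and z of spice3_mid in the frame of chest_floor between 0.028 and 0.046 m and x of spice4_mid in the frame of chest_floor between -0.052 and 0.052 m and y of spice4_mid in the frame of chest_floor between -0.15 and 0.15 m and z of spice4_mid in the frame of chest_floor between 0.028 and 0.046 m), for 0.2 s.
5. the keeper presses the row against the end wall (all of step 4 and (contact force between keeper and spice1 above 1.5 N or contact force between keeper and spice2 above 1.5 N or contact force between keeper and spice3 above 1.5 N or contact force between keeper and spice4 above 1.5 N) and (contact force between jaw and spice1 above 1 N or contact force between jaw and spice2 above 1 N or contact force between jaw and spice3 above 1 N or contact force between jaw and spice4 above 1 N)), for 0.2 s.
At the end, for the whole second after the job is handed in: Lid upright (within 20 degrees) on its fork ends in a rack slot; every present spice box upright (within 8 degrees), at rest on the chest floor between end wall and keeper; the nearest box's centre at most 42 mm from the keeper's face (25 mm when square against it) (all of step 4 and angle between lid_hinge's own z axis and vertical between 1.2 and 1.95 rad and x of lid_hinge in the frame of rack between -0.06 and 0.06 m and y of lid_hinge in the frame of rack between -0.06 and 0.06 m and z of lid_hinge in the frame of rack between 0.015 and 0.045 m and angle between the y axis of lid_hinge and the y axis of rack, either way round below 0.25 rad and linear speed of lid below 0.03 m/s and (y of spice1_mid in the frame of keeper_face between -0.042 and 0 m or y of spice2_mid in the frame of keeper_face between -0.042 and 0 m or y of spice3_mid in the frame of keeper_face between -0.042 and 0 m or y of spice4_mid in the frame of keeper_face between -0.042 and 0 m) and y of each of spice1_mid, spice2_mid, spice3_mid, spice4_mid in the frame of keeper_face below -0.015 m); the robot touches nothing.
It fails at once if the lid is wrenched off its pins before it is upright (distance between lid_hinge and chest_hinge between 0.03 and 0.06 m and angle between lid_hinge's own z axis and vertical below 1 rad).
It fails at once if the canister is disturbed (distance of canister from where it was at the start of the episode above 0.03 m or angle between canister's own z axis and vertical above 0.4 rad).
It fails at once if the jar is disturbed (distance of jar from where it was at the start of the episode above 0.03 m or angle between jar's own z axis and vertical above 0.4 rad).
It fails at once if the pestle is disturbed (distance of pestle from where it was at the start of the episode above 0.03 m or angle between pestle's own z axis and vertical above 0.4 rad).
Of spice1, spice2, spice3, spice4 only 3 to 4 are there at a start; the rules pass over those that are not, and their reading is None.
At some moment in a run one of spice1, spice2, spice3, spice4 may be knocked a few centimetres aside while the robot is not near it.
It also fails if it takes over 210 s, if anything falls off the work surface, if the arm or the gripper's body presses on something with over 40 N, if the wrist force passes 120 N, or if a joint passes its speed limit or range.

## Working session

There is one attempt and no reset: what is moved stays moved. The work goes in short steps, Python scripts to look and compute and a shell command to move; the robot and the scene stay as the last step left them, time stands still between calls to the robot, and variables do not carry over. Pictures are saved under pics/ and viewed, about 12 in all and at most 16, crops included, and the job is handed in when it is done.

```bash
mkdir -p pics
python3 - <<'E'
from station import state,camera
import cv2,numpy as np
print(state())
for n in("scene","top"):
    c=camera(n);cv2.imwrite(f"pics/{n}0.png",c["img"][:,:,::-1])
    print(n,{k:(np.round(v,4).tolist() if k!="img" else 0) for k,v in c.items()})
E
```

```text
{'time_s': 0.0, 'joint_pos': array([-1.44630102e+00,  2.91270458e-01, -1.54144056e-01,  1.12668661e+00,
       -1.72519858e-05,  1.43150646e+00]), 'joint_vel': array([ 4.57735434e-05, -3.71392634e-04,  1.18898888e-03, -6.68098411e-04,
       -5.67342403e-04, -4.65978063e-04]), 'joint_efforts': array([-4.09583794e-03, -5.37143934e+01,  3.31370759e+01,  1.58612081e-02,
       -3.50263554e-04, -4.00054603e-06]), 'ee_pos': array([ 136.86563303, -506.61953061,  404.13063941]), 'eef_rot': array([-0.09253062, -0.70096256, -0.09345332,  0.70096794]), 'ft_force': array([ 0.37284607,  0.81356948, -0.52880782]), 'ft_torque': array([ 0.02098951, -0.02148489,  0.03237818]), 'gripper_width': 1.0005660533372325}
scene {'img': 0, 'fov_y': 49.8876, 'cx': 323.332, 'cy': 234.3352, 'R': [[-0.4043, 0.9146, 0.0025], [0.7772, 0.345, -0.5263], [-0.4822, -0.2108, -0.8503]], 't': [180.7469, -443.2934, 1441.0805]}
top {'img': 0, 'fov_y': 56.6185, 'cx': 324.7628, 'cy': 238.4741, 'R': [[0.0036, -0.9999, 0.0108], [-0.9944, -0.0048, -0.1057], [0.1058, -0.0104, -0.9943]], 't': [42.2345, 572.3202, 1011.6889]}
```

View pics/scene0.png

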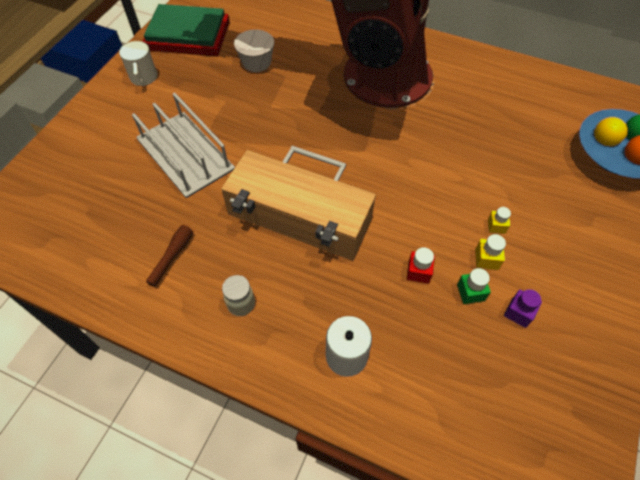

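View pics/top0.png

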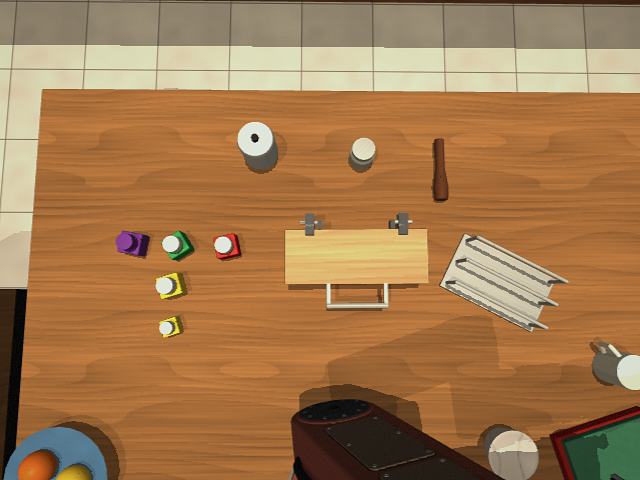

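```bash
cat > h.py <<'E'
from station import state,camera,job
import cv2,numpy as np
from scipy.spatial.transform import Rotation as Ro
def K(c):
    h,w=c["img"].shape[:2];f=h/2/np.tan(np.radians(c["fov_y"])/2)
    return np.array([[f,0,c["cx"]],[0,f,c["cy"]],[0,0,1]])
def unproj(c,uv,z):
    R,t=np.array(c["R"]),np.array(c["t"]);o=-R.T@t
    d=R.T@np.linalg.inv(K(c))@np.array([uv[0],uv[1],1.]);return o+d*(z-o[2])/d[2]
def proj(c,X):
    p=K(c)@(np.array(c["R"])@np.array(X,float)+np.array(c["t"]));return p[:2]/p[2]
def crop(c,x0,y0,x1,y1,s,name):
    cv2.imwrite("pics/"+name,cv2.resize(c["img"][y0:y1,x0:x1,::-1],None,fx=s,fy=s,interpolation=cv2.INTER_CUBIC))
def pose():
    s=state();R=Ro.from_quat(np.array(s["eef_rot"])[[1,2,3,0]]).as_matrix();return s,np.array(s["ee_pos"]),R
E
python3 - <<'E'
from h import *
s,p,R=pose();print(R.round(3))
c=camera("top")
for n,uv,z in[("lidA",(285,230),100),("lidB",(427,229),100),("lidC",(428,284.5),100),("lidD",(286,284.5),100),("bar1",(328,306),96),("bar2",(387,306),96),
 ("hoop1a",(470,239),90),("hoop1b",(567,282),90),("h3a",(447,284),90)]:
    print(n,unproj(c,uv,z).round(0))
crop(c,435,225,595,345,5,"rack.png")
E
```

```text
[[-0.     0.261 -0.965]
 [ 0.001 -0.965 -0.261]
 [-1.    -0.001 -0.   ]]
lidA [583. 132. 100.]
lidB [ 587. -179.  100.]
lidC [ 466. -178.  100.]
lidD [465. 129. 100.]
bar1 [419.  38.  96.]
bar2 [419. -90.  96.]
hoop1a [ 566. -276.   90.]
hoop1b [ 472. -486.   90.]
h3a [ 467. -222.   90.]
```

View pics/rack.png

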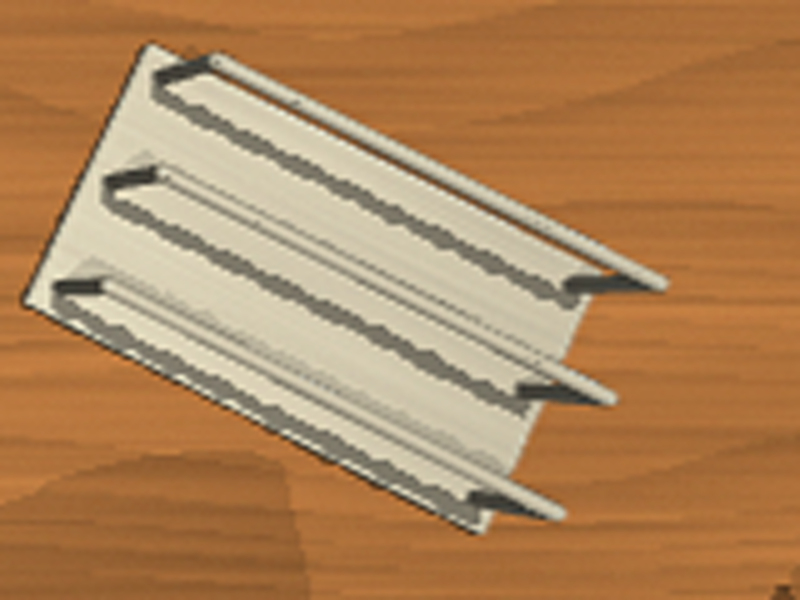

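```bash
cat > boxes.py <<'E'
from h import *
def boxes(c,v=False):
    hsv=cv2.cvtColor(c["img"],cv2.COLOR_RGB2HSV);out={}
    m=((hsv[...,1]<60)&(hsv[...,2]>110)).astype(np.uint8)
    m[:200]=0;m[360:]=0;m[:,450:]=0;m[:,:60]=0
    n,l,st,ce=cv2.connectedComponentsWithStats(m)
    for i in range(1,n):
        if 120<st[i,4]<900:
            x,y,w,h=st[i,:4];ctr=(x+w/2-.5,y+h/2-.5);r=hsv[max(y-4,0):y+h+6,x-4:x+w+10].reshape(-1,3);r=r[(r[:,1]>200)&(r[:,2]>60)]
            hue=int(np.median(r[:,0])) if len(r) else -1
            out[i]=(hue,st[i].tolist(),unproj(c,ctr,76).round(1).tolist())
    return out
if __name__=="__main__":
    c=camera("top")
    for b in boxes(c).values():print(b)
E
python3 - <<'E'
from boxes import *
c=camera("top")
for b in boxes(c).values():print(b)
f=lambda a:(435+a[0]/5-.4,225+a[1]/5-.4)
H=[[unproj(c,f(q),86) for q in r] for r in [((214,62),(665,284)),((160,174),(613,398)),((105,287),(561,513))]]
for a,b in H:print(a.round(),b.round(),((a+b)/2).round(1),np.linalg.norm(b-a).round(),np.arctan2(*(b-a)[[0,1]]*[1,-1] if 0 else ((b-a)[0],-(b-a)[1])).round(3))
B=[unproj(c,f(q),10).round() for q in((150,42),(22,302),(482,532))];print(B,(B[0]+B[2])/2)
crop(c,105,220,255,345,5,"bx.png")
E
```

```text
(-1, [162, 236, 18, 16, 224], [554.4, 388.1, 76.0])
(1, [215, 237, 17, 16, 222], [552.7, 271.6, 76.0])
(-1, [440, 265, 10, 25, 122], [482.5, -221.1, 76.0])
(22, [156, 278, 17, 16, 227], [461.5, 398.6, 76.0])
(-1, [326, 283, 62, 25, 449], [442.2, -25.4, 76.0])
(22, [159, 322, 14, 12, 135], [370.4, 391.6, 76.0])
[ 571. -294.   86.] [ 474. -490.   86.] [ 522.4 -391.9   86. ] 219.0 -0.461
[ 521. -268.   86.] [ 424. -464.   86.] [ 472.5 -366.3   86. ] 219.0 -0.461
[ 471. -242.   86.] [ 374. -439.   86.] [ 422.8 -340.8   86. ] 219.0 -0.459
[array([ 589., -290.,   10.]), array([ 465., -226.,   10.]), array([ 359., -440.,   10.])] [ 474. -365.   10.]
```

View pics/bx.png

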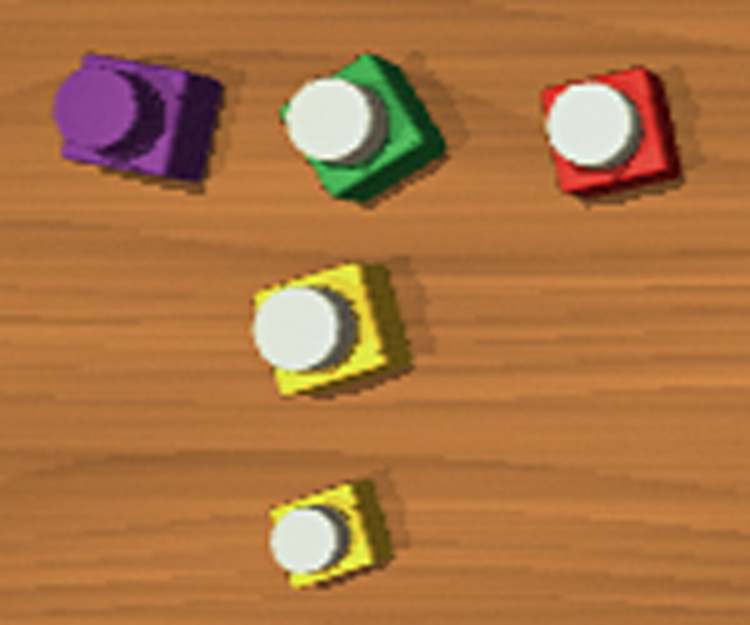

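```bash
cat > go.py <<'E'
# usage: go.py x y z [angle]: remaining shift of TCP in tool axes (cm) and yaw
from h import *
import sys
s,p,R=pose();a=np.arctan2(R[1,1],R[0,1])
g=np.array([float(v) for v in sys.argv[1:4]]);d=R.T@(g-p)/10
print("t",round(s["time_s"],2),"tcp",p.round(1),"ang",a.round(3),"F",np.round(s["ft_force"],1),"w",round(s["gripper_width"],3),"q",np.round(s["joint_pos"],2))
print("dx dy dz",d.round(2),"norm",np.linalg.norm(d).round(1))
if len(sys.argv)>4:print("yaw",((a-float(sys.argv[4])+np.pi)%(2*np.pi)-np.pi).round(3))
E
python3 -m jog '[{"yaw":-0.145},{"yaw":-0.145},{"yaw":-0.145},{"yaw":-0.145},{"yaw":-0.145},{"yaw":-0.145},{"yaw":-0.145},{"yaw":-0.145},{"yaw":-0.145},{}]' 0.4; python3 go.py 419 -26 330 0
```

```text
t 0.2 tcp [ 136.9 -506.7  404.4] ang -1.307 F [ 0.1 -0.6  0.2] w 0.997 q [-1.45  0.29 -0.15  1.13 -0.    1.43]
dx dy dz [  7.47 -39.05 -39.77] norm 56.2
yaw -1.307validation failed for argument at $[0]...
```

```bash
python3 -m jog '[{"dx":0,"dy":0,"dz":0,"yaw":-0.145},{"dx":0,"dy":0,"dz":0,"yaw":-0.145},{"dx":0,"dy":0,"dz":0,"yaw":-0.145},{"dx":0,"dy":0,"dz":0,"yaw":-0.145},{"dx":0,"dy":0,"dz":0,"yaw":-0.145},{"dx":0,"dy":0,"dz":0,"yaw":-0.145},{"dx":0,"dy":0,"dz":0,"yaw":-0.145},{"dx":0,"dy":0,"dz":0,"yaw":-0.145},{"dx":0,"dy":0,"dz":0,"yaw":-0.145},{"dx":0,"dy":0,"dz":0,"yaw":0}]' 0.4; python3 go.py 419 -26 330 0
```

```text
time_s: 1.2
ee_pos: [136.9, -506.8, 404.5]
eef_rot: [0.5, 0.5, 0.5, -0.5]
ft_force: [0.1, -0.5, 0.5]
gripper_width: 0.4
t 1.2 tcp [ 136.9 -506.8  404.5] ang 0.0 F [ 0.1 -0.5  0.5] w 0.4 q [-1.45  0.29 -0.15  1.13  0.    0.12]
dx dy dz [  7.47  28.22 -48.07] norm 56.2
yaw 0.0
```

```bash
python3 -m jog '[{"dx":0,"dy":2,"dz":-3.4,"yaw":0},{"dx":0,"dy":2,"dz":-3.4,"yaw":0},{"dx":0,"dy":2,"dz":-3.4,"yaw":0},{"dx":0,"dy":2,"dz":-3.4,"yaw":0},{"dx":0,"dy":2,"dz":-3.4,"yaw":0},{"dx":0,"dy":2,"dz":-3.4,"yaw":0},{"dx":0,"dy":2,"dz":-3.4,"yaw":0},{"dx":0.5,"dy":2,"dz":-3.4,"yaw":0},{"dx":1,"dy":2,"dz":-3.4,"yaw":0},{"dx":1,"dy":2,"dz":-3.4,"yaw":0},{"dx":1,"dy":2,"dz":-3.4,"yaw":0},{"dx":1,"dy":2,"dz":-3.4,"yaw":0},{"dx":1,"dy":2,"dz":-3.4,"yaw":0},{"dx":1,"dy":2,"dz":-3.4,"yaw":0},{"dx":1,"dy":0.2,"dz":-0.5,"yaw":0},{"dx":0,"dy":0,"dz":0,"yaw":0}]' 0.4; python3 go.py 419 -26 251 0
```

```text
time_s: 2.8
ee_pos: [419.5, -25.4, 328.6]
eef_rot: [-0.499, -0.5, -0.5, 0.501]
ft_force: [-0.6, 0.3, 1.3]
gripper_width: 0.402
t 2.8 tcp [419.5 -25.4 328.6] ang -0.003 F [-0.6  0.3  1.3] w 0.402 q [-0.23  0.16 -0.54  0.87 -0.    1.34]
dx dy dz [ 7.76 -0.03  0.06] norm 7.8
yaw -0.003
```

```bash
python3 -m jog '[{"dx":2,"dy":0,"dz":0,"yaw":0},{"dx":2,"dy":0,"dz":0,"yaw":0},{"dx":2,"dy":0,"dz":0,"yaw":0},{"dx":1.4,"dy":0,"dz":0,"yaw":0},{"dx":0,"dy":0,"dz":0,"yaw":0}]'
python3 - <<'E'
from h import *
crop(camera("scene"),180,100,460,310,2.8,"g1.png")
E
python3 go.py 419 -26 251 0
```

```text
time_s: 3.3
ee_pos: [418.7, -27.4, 254.8]
eef_rot: [-0.498, -0.501, -0.499, 0.502]
ft_force: [-0.3, -0.3, 0.0]
gripper_width: 0.398
t 3.35 tcp [419.3 -27.3 255.7] ang -0.005 F [ 0.4  0.1 -0.1] w 0.399 q [-0.24  0.25 -0.65  0.67 -0.    1.34]
dx dy dz [ 0.47 -0.03 -0.13] norm 0.5
yaw -0.005
```

View pics/g1.png

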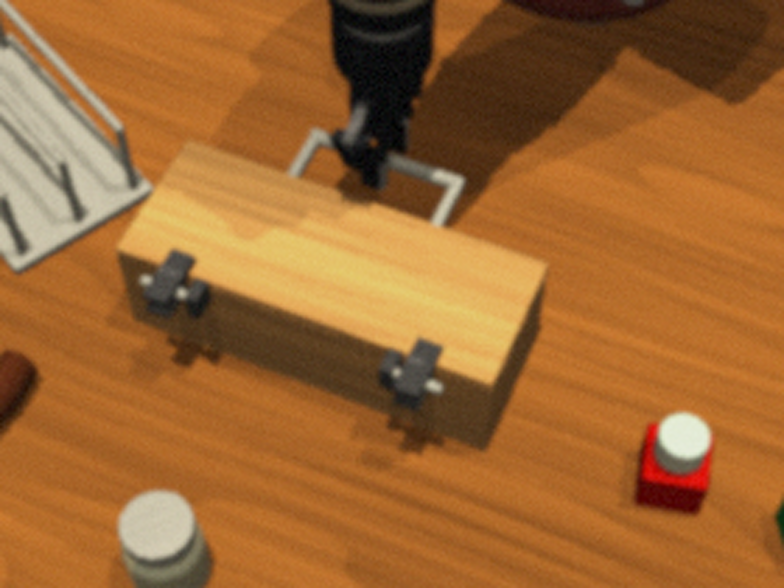

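```bash
python3 -m jog '[{"dx":0.4,"dy":0,"dz":0,"yaw":0},{"dx":0,"dy":0,"dz":0,"yaw":0},{"dx":0,"dy":0,"dz":0,"yaw":0},{"dx":0,"dy":0,"dz":0,"yaw":0},{"dx":0,"dy":0,"dz":0,"yaw":0},{"dx":0,"dy":0,"dz":0,"yaw":0}]' 0 35;  python3 go.py 419 -26 251 0
python3 - <<'E'
import numpy as np
t=np.linspace(0,1,19)*np.pi/2
x=-18.2*np.cos(t);z=18.2*np.sin(t)
for a,b in zip(np.diff(x),np.diff(z)):print(round(-b,2),round(a,2),end=" | ")
E
```

```text
time_s: 3.95
ee_pos: [420.1, -26.6, 252.1]
eef_rot: [-0.5, -0.501, -0.499, 0.501]
ft_force: [0.2, -2.9, 4.2]
gripper_width: 0.125
t 3.95 tcp [420.1 -26.6 252.1] ang -0.002 F [ 0.2 -2.9  4.2] w 0.125 q [-0.24  0.26 -0.65  0.66 -0.    1.34]
dx dy dz [ 0.11 -0.11 -0.06] norm 0.2
yaw -0.002
-1.59 0.07 | -1.57 0.21 | -1.55 0.34 | -1.51 0.48 | -1.47 0.61 | -1.41 0.73 | -1.34 0.85 | -1.26 0.97 | -1.17 1.07 | -1.07 1.17 | -0.97 1.26 | -0.85 1.34 | -0.73 1.41 | -0.61 1.47 | -0.48 1.51 | -0.34 1.55 | -0.21 1.57 | -0.07 1.59 |
```

```bash
python3 -m jog '[{"dx":-1.59,"dy":0.07,"dz":0,"yaw":0},{"dx":-1.57,"dy":0.21,"dz":0,"yaw":0},{"dx":-1.55,"dy":0.34,"dz":0,"yaw":0},{"dx":-1.51,"dy":0.48,"dz":0,"yaw":0},{"dx":-1.47,"dy":0.61,"dz":0,"yaw":0},{"dx":-1.41,"dy":0.73,"dz":0,"yaw":0},{"dx":-1.34,"dy":0.85,"dz":0,"yaw":0},{"dx":-1.26,"dy":0.97,"dz":0,"yaw":0},{"dx":-1.17,"dy":1.07,"dz":0,"yaw":0},{"dx":0,"dy":0,"dz":0,"yaw":0}]';  python3 go.py 473 -26 380 0
python3 - <<'E'
from h import *
crop(camera("scene"),180,100,460,310,2.8,"g2.png")
E
```

```text
time_s: 4.95
ee_pos: [473.6, -26.6, 381.0]
eef_rot: [-0.5, -0.5, -0.499, 0.501]
ft_force: [-4.3, -2.1, 0.0]
gripper_width: 0.124
t 4.95 tcp [473.6 -26.6 381. ] ang -0.002 F [-4.3 -2.1  0. ] w 0.124 q [-0.21  0.21 -0.33  1.03 -0.    1.36]
dx dy dz [ 0.1  -0.06 -0.06] norm 0.1
yaw -0.002
```

View pics/g2.png

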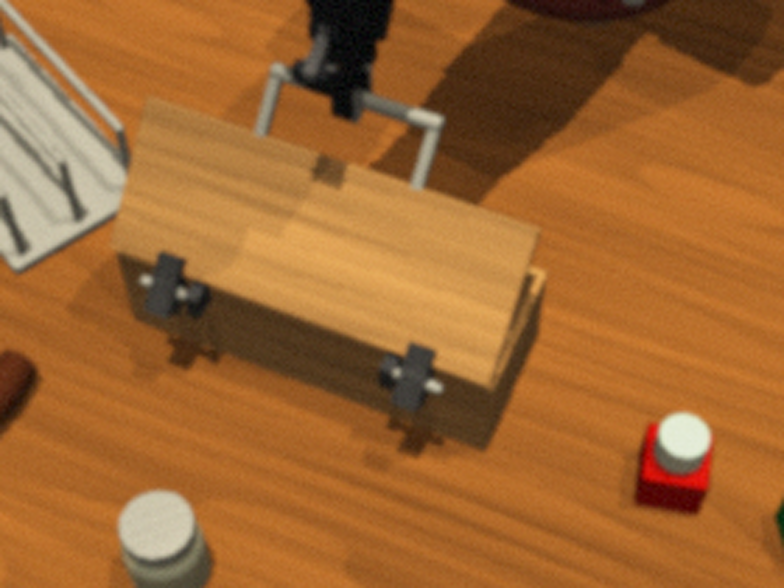

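```bash
python3 -m jog '[{"dx":-1.07,"dy":1.17,"dz":0,"yaw":0},{"dx":-0.97,"dy":1.26,"dz":0,"yaw":0},{"dx":-0.85,"dy":1.34,"dz":0,"yaw":0},{"dx":-0.73,"dy":1.41,"dz":0,"yaw":0},{"dx":-0.61,"dy":1.47,"dz":0,"yaw":0},{"dx":-0.48,"dy":1.51,"dz":0,"yaw":0},{"dx":-0.34,"dy":1.55,"dz":0,"yaw":0},{"dx":-0.21,"dy":1.57,"dz":0,"yaw":0},{"dx":-0.07,"dy":1.59,"dz":0,"yaw":0},{"dx":0,"dy":0,"dz":0,"yaw":0},{"dx":0,"dy":0,"dz":0,"yaw":0},{"dx":0,"dy":0,"dz":0,"yaw":0},{"dx":0,"dy":0,"dz":0,"yaw":0},{"dx":0,"dy":0,"dz":0,"yaw":0}]';  python3 go.py 601 -26 433 0
python3 - <<'E'
from h import *
crop(camera("scene"),180,100,460,310,2.8,"g3.png")
E
```

```text
time_s: 6.4
ee_pos: [601.5, -26.3, 433.6]
eef_rot: [0.499, 0.501, 0.5, -0.5]
ft_force: [-0.8, 2.2, 6.2]
gripper_width: 0.123
t 6.4 tcp [601.5 -26.3 433.6] ang -0.002 F [-0.8  2.2  6.2] w 0.123 q [-0.17  0.43  0.13  1.27  0.    1.41]
dx dy dz [ 0.06 -0.05 -0.03] norm 0.1
yaw -0.002
```

View pics/g3.png

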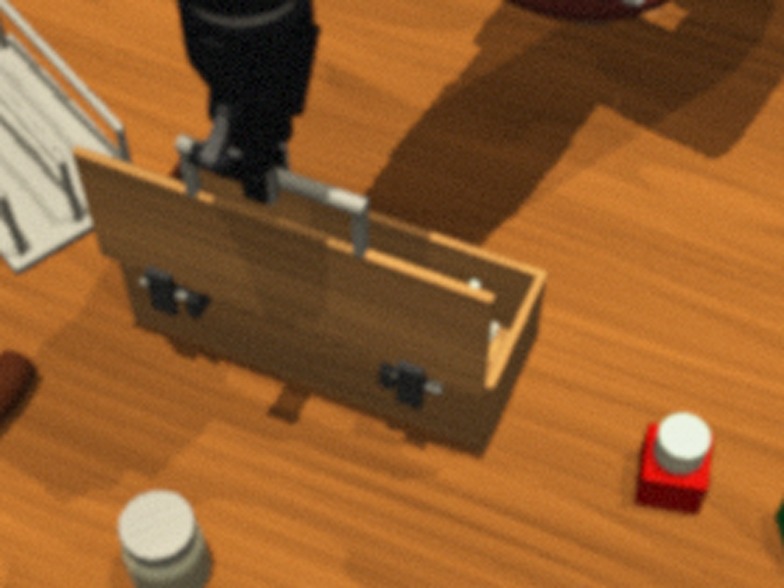

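```bash
python3 -m jog '[{"dx":-0.8,"dy":0,"dz":0,"yaw":0},{"dx":-0.8,"dy":0,"dz":0,"yaw":0},{"dx":-0.8,"dy":0,"dz":0,"yaw":0},{"dx":-0.8,"dy":0,"dz":0,"yaw":0},{"dx":-0.8,"dy":0,"dz":0,"yaw":0},{"dx":-0.8,"dy":0,"dz":0,"yaw":0},{"dx":0,"dy":0,"dz":0,"yaw":0},{"dx":0,"dy":0,"dz":0,"yaw":0},{"dx":0,"dy":0,"dz":0,"yaw":0}]';  python3 go.py 448 -353 483 -0.46
python3 - <<'E'
from h import *
crop(camera("scene"),180,100,460,310,2.8,"g4.png")
E
```

```text
time_s: 7.35
ee_pos: [601.8, -26.8, 481.3]
eef_rot: [-0.499, -0.5, -0.5, 0.501]
ft_force: [0.5, -0.1, -3.7]
gripper_width: 0.123
t 7.35 tcp [601.8 -26.8 481.3] ang -0.002 F [ 0.5 -0.1 -3.7] w 0.123 q [-0.17  0.42  0.24  1.39  0.    1.41]
dx dy dz [ -0.17 -15.31  32.65] norm 36.1
yaw 0.458
```

View pics/g4.png

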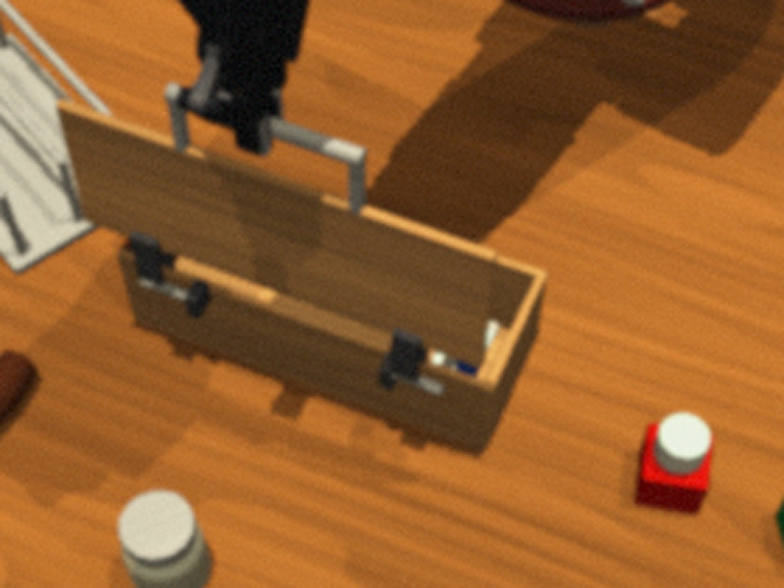

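```bash
python3 -m jog '[{"dx":0,"dy":-0.4,"dz":0.8,"yaw":0},{"dx":0,"dy":-0.8,"dz":1.6,"yaw":0},{"dx":0,"dy":-0.9,"dz":1.9,"yaw":0},{"dx":0,"dy":-0.9,"dz":1.9,"yaw":0},{"dx":0,"dy":-0.9,"dz":1.9,"yaw":0},{"dx":0,"dy":-0.9,"dz":1.9,"yaw":0},{"dx":0,"dy":-0.9,"dz":1.9,"yaw":0},{"dx":0,"dy":-0.9,"dz":1.9,"yaw":0},{"dx":0,"dy":-0.9,"dz":1.9,"yaw":0},{"dx":0,"dy":-0.9,"dz":1.9,"yaw":0},{"dx":0,"dy":-0.9,"dz":1.9,"yaw":0},{"dx":0,"dy":-0.9,"dz":1.9,"yaw":0},{"dx":0,"dy":-0.9,"dz":1.9,"yaw":0},{"dx":0,"dy":-0.9,"dz":1.9,"yaw":0},{"dx":0,"dy":-0.9,"dz":1.9,"yaw":0},{"dx":0,"dy":-0.9,"dz":1.9,"yaw":0},{"dx":0,"dy":-0.9,"dz":1.9,"yaw":0},{"dx":0,"dy":-0.5,"dz":1.2,"yaw":0},{"dx":0,"dy":-0.2,"dz":0.5,"yaw":0},{"dx":0,"dy":0,"dz":0,"yaw":0}]' && python3 -m jog '[{"dx":0,"dy":0,"dz":0,"yaw":0.04},{"dx":0,"dy":0,"dz":0,"yaw":0.06},{"dx":0,"dy":0,"dz":0,"yaw":0.06},{"dx":0,"dy":0,"dz":0,"yaw":0.06},{"dx":0,"dy":0,"dz":0,"yaw":0.06},{"dx":0,"dy":0,"dz":0,"yaw":0.06},{"dx":0,"dy":0,"dz":0,"yaw":0.06},{"dx":0,"dy":0,"dz":0,"yaw":0.04},{"dx":0,"dy":0,"dz":0,"yaw":0.02},{"dx":0,"dy":0,"dz":0,"yaw":0},{"dx":0,"dy":0,"dz":0,"yaw":0},{"dx":0,"dy":0,"dz":0,"yaw":0},{"dx":0,"dy":0,"dz":0,"yaw":0}]';  python3 go.py 448 -353 483 -0.46
python3 - <<'E'
from h import *
a=camera("scene");crop(a,60,50,340,260,1.4,"a.png");b=camera("top");crop(b,380,180,640,390,1.4,"b.png")
A,B=cv2.imread("pics/a.png"),cv2.imread("pics/b.png");cv2.imwrite("pics/g5.png",np.hstack([A,B]))
E
```

```text
time_s: 9.4
ee_pos: [446.7, -353.0, 481.6]
eef_rot: [0.499, 0.501, 0.499, -0.501]
ft_force: [0.0, 0.2, -3.4]
gripper_width: 0.121
time_s: 10.7
ee_pos: [447.2, -352.4, 481.7]
eef_rot: [0.372, 0.601, 0.372, -0.601]
ft_force: [0.4, -0.4, -4.2]
gripper_width: 0.124
t 10.7 tcp [ 447.2 -352.4  481.7] ang -0.462 F [ 0.4 -0.4 -4.2] w 0.124 q [-0.8   0.35  0.13  1.35  0.    1.24]
dx dy dz [-0.13  0.09  0.02] norm 0.2
yaw -0.002
```

View pics/g5.png

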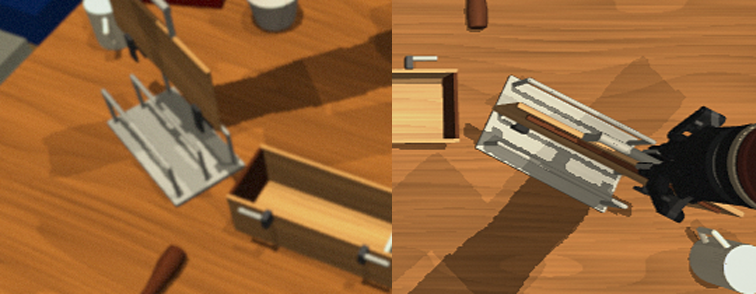

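Run:
```python
from h import *
c=camera("top");u=np.array([.446,.895,0]);b=np.array([447,-352.5,0])
for s in(102,-102):
  for z in(127,145):print(s,z,proj(c,b+u*s+[0,0,z]).round(1))
for s in(156,-156):
  for z in(153,273):print('panel',s,z,proj(c,b+u*s+[0,0,z]).round(1))
crop(c,440,210,640,360,4,"g6.png")
```

```text
102 127 [470.1 271.8]
102 145 [473.  271.6]
-102 127 [558.3 315.8]
-102 145 [563.  316.4]
panel 156 153 [450.5 259.6]
panel 156 273 [470.1 255.7]
panel -156 153 [589.4 328.7]
panel -156 273 [630.4 335.2]
```

View pics/g6.png

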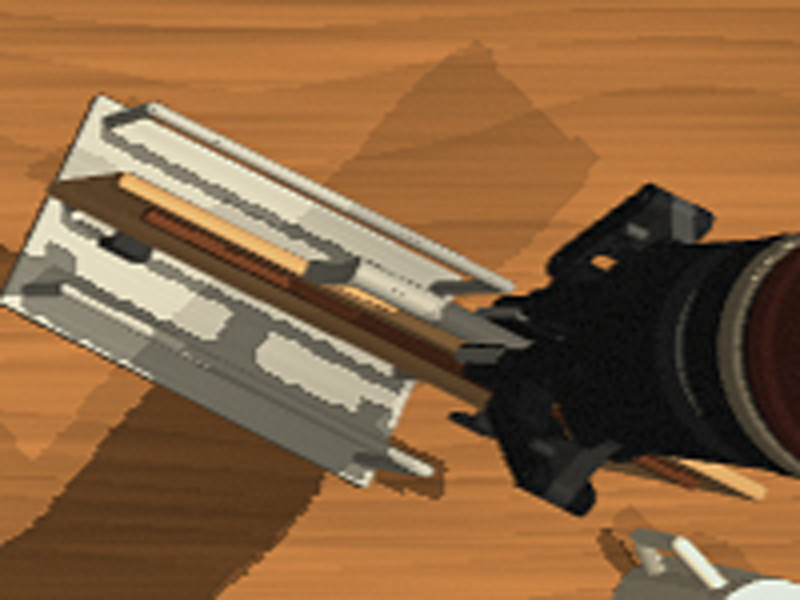

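```bash
python3 -m jog '[{"dx":0.5,"dy":0,"dz":0,"yaw":0},{"dx":1,"dy":0,"dz":0,"yaw":0},{"dx":1,"dy":0,"dz":0,"yaw":0},{"dx":1,"dy":0,"dz":0,"yaw":0},{"dx":1,"dy":0,"dz":0,"yaw":0},{"dx":1,"dy":0,"dz":0,"yaw":0},{"dx":1,"dy":0,"dz":0,"yaw":0},{"dx":1,"dy":0,"dz":0,"yaw":0},{"dx":1,"dy":0,"dz":0,"yaw":0},{"dx":1,"dy":0,"dz":0,"yaw":0},{"dx":1,"dy":0,"dz":0,"yaw":0},{"dx":0.4,"dy":0,"dz":0,"yaw":0},{"dx":0.3,"dy":0,"dz":0,"yaw":0},{"dx":0.2,"dy":0,"dz":0,"yaw":0},{"dx":0.1,"dy":0,"dz":0,"yaw":0},{"dx":0,"dy":0,"dz":0,"yaw":0},{"dx":0,"dy":0,"dz":0,"yaw":0}]';  python3 go.py 448 -353 365 -0.46
```

```text
time_s: 12.55
ee_pos: [447.6, -352.8, 367.9]
eef_rot: [0.373, 0.601, 0.371, -0.601]
ft_force: [1.1, -0.3, 6.2]
gripper_width: 0.122
t 12.55 tcp [ 447.6 -352.8  367.9] ang -0.462 F [ 1.1 -0.3  6.2] w 0.122 q [-0.8   0.4  -0.1   1.07  0.    1.24]
dx dy dz [ 0.29  0.05 -0.  ] norm 0.3
yaw -0.002
```

```bash
python3 -m jog '[{"dx":0,"dy":0,"dz":0,"yaw":0},{"dx":0,"dy":0,"dz":0,"yaw":0}]' 0.17 && python3 -m jog '[{"dx":0,"dy":0,"dz":0,"yaw":0},{"dx":0,"dy":0,"dz":0,"yaw":0}]' 0.25 && python3 -m jog '[{"dx":0,"dy":0,"dz":0,"yaw":0},{"dx":0,"dy":0,"dz":0,"yaw":0},{"dx":0,"dy":0,"dz":0,"yaw":0},{"dx":-0.5,"dy":0,"dz":0,"yaw":0},{"dx":-1,"dy":0,"dz":0,"yaw":0},{"dx":-2,"dy":0,"dz":0,"yaw":0},{"dx":-3,"dy":0,"dz":0,"yaw":0},{"dx":-3,"dy":0,"dz":0,"yaw":0},{"dx":-3,"dy":0,"dz":0,"yaw":0},{"dx":0,"dy":0,"dz":0,"yaw":0}]' 0.5;  python3 go.py 500 0 490 0
python3 - <<'E'
from h import *
a=camera("scene");crop(a,60,50,340,260,1.4,"a.png");b=camera("top");crop(b,380,180,640,390,1.4,"b.png")
A,B=cv2.imread("pics/a.png"),cv2.imread("pics/b.png");cv2.imwrite("pics/g7.png",np.hstack([A,B]))
E
```

```text
time_s: 12.75
ee_pos: [447.2, -352.4, 366.8]
eef_rot: [0.372, 0.601, 0.372, -0.601]
ft_force: [-0.1, 0.6, 0.4]
gripper_width: 0.17
time_s: 12.95
ee_pos: [447.2, -352.4, 366.6]
eef_rot: [-0.372, -0.601, -0.372, 0.601]
ft_force: [0.3, -1.0, 0.9]
gripper_width: 0.25
time_s: 13.95
ee_pos: [447.6, -352.8, 496.7]
eef_rot: [0.375, 0.602, 0.37, -0.601]
ft_force: [-0.1, -0.1, 0.4]
gripper_width: 0.5
t 13.95 tcp [ 447.6 -352.8  496.7] ang -0.462 F [-0.1 -0.1  0.4] w 0.5 q [-0.8   0.35  0.17  1.38  0.    1.24]
dx dy dz [  0.51 -11.03 -33.92] norm 35.7
yaw -0.462
```

View pics/g7.png

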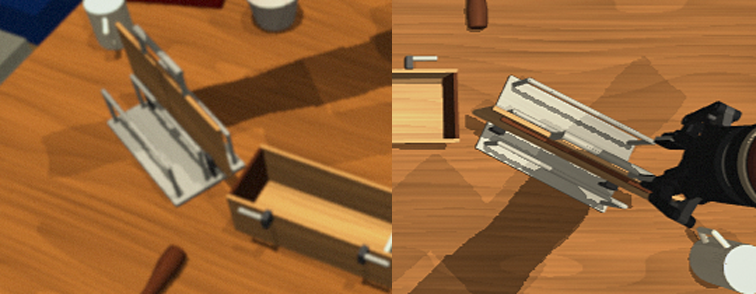

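```bash
python3 -m jog '[{"dx":0,"dy":0,"dz":0,"yaw":-0.11},{"dx":0,"dy":0,"dz":0,"yaw":-0.12},{"dx":0,"dy":0,"dz":0,"yaw":-0.12},{"dx":0,"dy":0,"dz":0,"yaw":-0.11},{"dx":0,"dy":0,"dz":-3,"yaw":0},{"dx":0,"dy":0.5,"dz":-4,"yaw":0},{"dx":0,"dy":0.5,"dz":-4,"yaw":0},{"dx":0,"dy":0.5,"dz":-4,"yaw":0},{"dx":0,"dy":0.5,"dz":-4,"yaw":0},{"dx":0,"dy":0.5,"dz":-4,"yaw":0},{"dx":0,"dy":0.5,"dz":-4,"yaw":0},{"dx":0,"dy":0.5,"dz":-4,"yaw":0},{"dx":0,"dy":0.5,"dz":-4,"yaw":0},{"dx":0,"dy":0.5,"dz":-4,"yaw":0},{"dx":0,"dy":0.5,"dz":-4,"yaw":0},{"dx":0,"dy":0,"dz":0,"yaw":0}]' 0.65; python3 boxes.py;python3 - <<'E'
from h import *
c=camera("top");crop(c,100,190,440,320,2.35,"g8.png")
E
python3 go.py 553 272 400 0.286
```

```text
time_s: 15.65
ee_pos: [497.8, 81.2, 490.8]
eef_rot: [0.5, 0.499, 0.501, -0.499]
ft_force: [0.1, -0.2, -1.1]
gripper_width: 0.652
(68, [162, 236, 18, 16, 225], [554.4, 388.1, 76.0])
(22, [156, 278, 18, 16, 232], [461.5, 397.6, 76.0])
(22, [159, 321, 14, 14, 140], [370.4, 391.6, 76.0])
t 15.75 tcp [497.8  78.2 490.9] ang 0.0 F [ 0.8 -0.9 -0.6] w 0.652 q [ 0.01  0.22 -0.02  1.33 -0.    1.58]
dx dy dz [  9.07   5.54 -19.38] norm 22.1
yaw -0.286
```

View pics/g8.png

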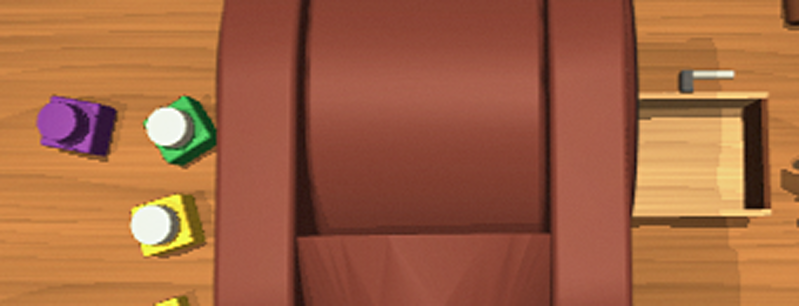

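```bash
python3 -m jog '[{"dx":0,"dy":-0.4,"dz":-2,"yaw":0},{"dx":0,"dy":-0.4,"dz":-4,"yaw":0},{"dx":0,"dy":-0.4,"dz":-4,"yaw":0},{"dx":0,"dy":-0.4,"dz":-4,"yaw":0},{"dx":1,"dy":-0.4,"dz":-4,"yaw":0},{"dx":2,"dy":-0.4,"dz":-4,"yaw":0},{"dx":2,"dy":-0.4,"dz":-4,"yaw":0},{"dx":2,"dy":-0.4,"dz":-4,"yaw":0},{"dx":3,"dy":-0.4,"dz":-2,"yaw":0},{"dx":3,"dy":0,"dz":0,"yaw":0},{"dx":3,"dy":0,"dz":0,"yaw":-0.11},{"dx":0,"dy":0,"dz":0,"yaw":-0.11},{"dx":0,"dy":0,"dz":0,"yaw":-0.116},{"dx":0,"dy":0,"dz":0,"yaw":0}]'; python3 go.py 461.5 398 221 0.336
```

```text
time_s: 17.15
ee_pos: [463.3, 396.2, 331.1]
eef_rot: [0.576, 0.409, 0.576, -0.41]
ft_force: [0.4, -0.2, 0.6]
gripper_width: 0.656
t 17.15 tcp [463.3 396.2 331.1] ang 0.334 F [ 0.4 -0.2  0.6] w 0.656 q [ 0.59  0.5  -0.04  1.04 -0.    1.82]
dx dy dz [11.01 -0.1  -0.24] norm 11.0
yaw -0.002
```

```bash
python3 -m jog '[{"dx":3,"dy":-0.1,"dz":-0.2,"yaw":0},{"dx":3,"dy":0,"dz":0,"yaw":0},{"dx":2.5,"dy":0,"dz":0,"yaw":0},{"dx":1.5,"dy":0,"dz":0,"yaw":0},{"dx":1,"dy":0,"dz":0,"yaw":0},{"dx":0,"dy":0,"dz":0,"yaw":0}]' && python3 go.py 461.5 398 221 0.336 && python3 -m jog '[{"dx":0,"dy":0,"dz":0,"yaw":0},{"dx":0,"dy":0,"dz":0,"yaw":0},{"dx":0,"dy":0,"dz":0,"yaw":0},{"dx":0,"dy":0,"dz":0,"yaw":0},{"dx":0,"dy":0,"dz":0,"yaw":0}]' 0 40 && python3 -m jog '[{"dx":-1,"dy":0,"dz":0,"yaw":0},{"dx":-3,"dy":0,"dz":0,"yaw":0},{"dx":-3,"dy":0,"dz":0,"yaw":0},{"dx":-3,"dy":0,"dz":0,"yaw":0},{"dx":-3,"dy":0,"dz":0,"yaw":0},{"dx":-1,"dy":0,"dz":0,"yaw":0},{"dx":0,"dy":0,"dz":0,"yaw":0.11},{"dx":0,"dy":0,"dz":0,"yaw":0.11},{"dx":0,"dy":0,"dz":0,"yaw":0.114},{"dx":0,"dy":0,"dz":0,"yaw":0}]';python3 go.py 525 -145 350 0; python3 boxes.py
python3 - <<'E'
from h import *
c=camera("top");crop(c,100,200,450,340,2.28,"g9.png")
E
```

```text
time_s: 17.75
ee_pos: [461.1, 398.2, 220.6]
eef_rot: [0.575, 0.41, 0.576, -0.411]
ft_force: [-0.6, 0.2, 0.9]
gripper_width: 0.65
t 17.75 tcp [461.1 398.2 220.6] ang 0.331 F [-0.6  0.2  0.9] w 0.65 q [ 0.59  0.6  -0.18  0.8  -0.    1.83]
dx dy dz [-0.04  0.03  0.03] norm 0.1
yaw -0.005
time_s: 18.25
ee_pos: [461.6, 399.3, 222.7]
eef_rot: [0.576, 0.411, 0.576, -0.409]
ft_force: [1.0, -1.2, 6.6]
gripper_width: 0.429
time_s: 19.25
ee_pos: [460.7, 398.9, 360.7]
eef_rot: [-0.499, -0.5, -0.5, 0.501]
ft_force: [-0.4, -0.7, -2.9]
gripper_width: 0.432
t 19.25 tcp [460.7 398.9 360.7] ang -0.002 F [-0.4 -0.7 -2.9] w 0.432 q [0.59 0.48 0.01 1.11 0.   2.17]
dx dy dz [ 1.11  6.52 54.38] norm 54.8
yaw -0.002
(-1, [162, 236, 18, 16, 224], [554.4, 388.1, 76.0])
(1, [215, 237, 17, 16, 220], [552.7, 271.6, 76.0])
(109, [301, 236, 11, 43, 381], [525.6, 86.7, 76.0])
(22, [136, 278, 13, 19, 181], [458.0, 446.7, 76.0])
(22, [159, 322, 14, 12, 129], [370.4, 391.6, 76.0])
```

View pics/g9.png

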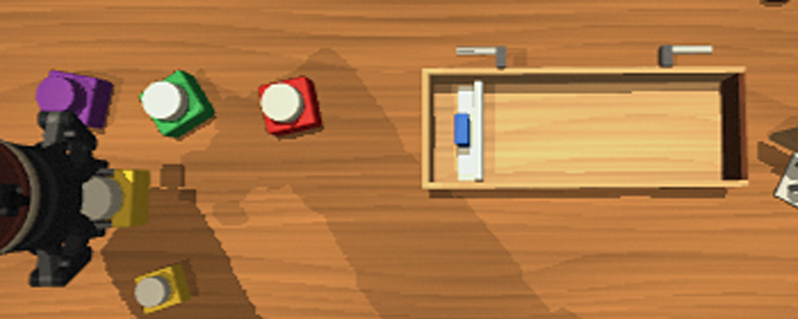

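```bash
python3 -m jog '[{"dx":0,"dy":0.3,"dz":1.5,"yaw":0},{"dx":0,"dy":0.5,"dz":3,"yaw":0},{"dx":0,"dy":0.5,"dz":4,"yaw":0},{"dx":0,"dy":0.5,"dz":4,"yaw":0},{"dx":0,"dy":0.5,"dz":4,"yaw":0},{"dx":0,"dy":0.5,"dz":4,"yaw":0},{"dx":0,"dy":0.5,"dz":4,"yaw":0},{"dx":0,"dy":0.5,"dz":4,"yaw":0},{"dx":0,"dy":0.5,"dz":4,"yaw":0},{"dx":0,"dy":0.5,"dz":4,"yaw":0},{"dx":0,"dy":0.5,"dz":4,"yaw":0},{"dx":0,"dy":0.5,"dz":4,"yaw":0},{"dx":0,"dy":0.5,"dz":4,"yaw":0},{"dx":0,"dy":0.4,"dz":3.5,"yaw":0},{"dx":0,"dy":0.3,"dz":2,"yaw":0},{"dx":0,"dy":0,"dz":0,"yaw":0},{"dx":0,"dy":0,"dz":0,"yaw":0}]';python3 go.py 525 -145 228 0;python3 - <<'E'
from h import *
c=camera("top")
P=[unproj(c,(100+u/2.28,200+v/2.28),92) for u,v in((421,68),(748,68),(748,187),(422,188))]
print(np.round(P,0),np.mean(P,0).round(1)); print("fin",unproj(c,(100+461/2.28,200+130/2.28),90).round(),"face",unproj(c,(100+483/2.28,200+130/2.28),70).round())
E
```

```text
time_s: 21.05
ee_pos: [530.5, -141.5, 361.5]
eef_rot: [0.5, 0.5, 0.5, -0.5]
ft_force: [0.1, 1.0, -2.3]
gripper_width: 0.428
t 21.05 tcp [ 530.5 -141.5  361.5] ang -0.0 F [ 0.1  1.  -2.3] w 0.428 q [-0.39  0.36 -0.17  1.04  0.    1.18]
dx dy dz [13.35 -0.54  0.35] norm 13.4
yaw -0.0
[[ 584.  134.   92.]
 [ 586. -183.   92.]
 [ 471. -180.   92.]
 [ 469.  131.   92.]] [527.6 -24.6  92. ]
fin [525.  95.  90.] face [526.  74.  70.]
```

```bash
python3 -m jog '[{"dx":2,"dy":-0.4,"dz":0.1,"yaw":0},{"dx":2.5,"dy":0,"dz":0,"yaw":0},{"dx":2.5,"dy":0,"dz":0,"yaw":0},{"dx":2.5,"dy":0,"dz":0,"yaw":0},{"dx":2,"dy":0,"dz":0,"yaw":0},{"dx":1,"dy":0,"dz":0,"yaw":0},{"dx":0.5,"dy":0,"dz":0,"yaw":0},{"dx":0.2,"dy":0,"dz":0,"yaw":0},{"dx":0,"dy":0,"dz":0,"yaw":0},{"dx":0,"dy":0,"dz":0,"yaw":0}]';python3 go.py 526 -143 229 0; python3 -m jog '[{"dx":0,"dy":0,"dz":0,"yaw":0},{"dx":0,"dy":0,"dz":0,"yaw":0},{"dx":0,"dy":0,"dz":0,"yaw":0},{"dx":-1,"dy":0,"dz":0,"yaw":0},{"dx":-3,"dy":0,"dz":0,"yaw":0},{"dx":-3,"dy":0,"dz":0,"yaw":0},{"dx":-3,"dy":0,"dz":0,"yaw":0},{"dx":-3,"dy":0,"dz":0,"yaw":0},{"dx":0,"dy":0,"dz":0,"yaw":0}]' 0.56; python3 boxes.py;python3 go.py 553 272 350 0.286
```

```text
time_s: 22.1
ee_pos: [527.5, -142.0, 230.5]
eef_rot: [0.5, 0.5, 0.5, -0.5]
ft_force: [-0.5, 0.3, -1.6]
gripper_width: 0.434
t 22.1 tcp [ 527.5 -142.   230.5] ang 0.0 F [-0.5  0.3 -1.6] w 0.434 q [-0.4   0.49 -0.35  0.73  0.    1.17]
dx dy dz [ 0.15 -0.15  0.1 ] norm 0.2
yaw 0.0
time_s: 23.0
ee_pos: [528.2, -142.4, 364.5]
eef_rot: [0.502, 0.501, 0.498, -0.499]
ft_force: [0.4, -0.6, 0.2]
gripper_width: 0.558
(68, [162, 236, 18, 16, 226], [554.4, 388.1, 76.0])
(1, [214, 237, 18, 16, 225], [552.7, 272.7, 76.0])
(109, [301, 236, 11, 43, 381], [525.6, 86.7, 76.0])
(22, [401, 248, 17, 17, 213], [528.9, -142.9, 76.0])
(22, [159, 321, 14, 14, 139], [370.4, 391.6, 76.0])
t 23.05 tcp [ 527.7 -142.2  362.4] ang 0.0 F [ 0.7 -0.2 -1.6] w 0.565 q [-0.4   0.36 -0.17  1.04 -0.    1.17]
dx dy dz [  1.18   2.52 -41.42] norm 41.5
yaw -0.286
```

```bash
python3 -m jog '[{"dx":0,"dy":0.2,"dz":-2,"yaw":0},{"dx":0,"dy":0.2,"dz":-4,"yaw":0},{"dx":0,"dy":0.2,"dz":-4,"yaw":0},{"dx":0,"dy":0.2,"dz":-4,"yaw":0},{"dx":0,"dy":0.2,"dz":-4,"yaw":0},{"dx":0,"dy":0.2,"dz":-4,"yaw":0},{"dx":0,"dy":0.2,"dz":-4,"yaw":0},{"dx":0,"dy":0.2,"dz":-4,"yaw":0},{"dx":0,"dy":0.3,"dz":-4,"yaw":0},{"dx":0,"dy":0.3,"dz":-4,"yaw":0},{"dx":0,"dy":0.3,"dz":-3.4,"yaw":0},{"dx":0,"dy":0,"dz":0,"yaw":-0.1},{"dx":0,"dy":0,"dz":0,"yaw":-0.1},{"dx":0,"dy":0,"dz":0,"yaw":-0.086},{"dx":0,"dy":0,"dz":0,"yaw":0}]' 0.65; python3 go.py 552.7 272 221 0.286
```

```text
time_s: 24.55
ee_pos: [551.8, 272.1, 358.9]
eef_rot: [0.566, 0.423, 0.567, -0.424]
ft_force: [0.4, 0.7, 1.3]
gripper_width: 0.65
t 24.55 tcp [551.8 272.1 358.9] ang 0.287 F [0.4 0.7 1.3] w 0.65 q [0.34 0.49 0.03 1.11 0.   1.62]
dx dy dz [13.79  0.11  0.03] norm 13.8
yaw 0.001
```

```bash
python3 -m jog '[{"dx":3,"dy":0.1,"dz":0,"yaw":0},{"dx":3,"dy":0,"dz":0,"yaw":0},{"dx":3,"dy":0,"dz":0,"yaw":0},{"dx":2.5,"dy":0,"dz":0,"yaw":0},{"dx":1.5,"dy":0,"dz":0,"yaw":0},{"dx":0.8,"dy":0,"dz":0,"yaw":0},{"dx":0,"dy":0,"dz":0,"yaw":0}]' && python3 -m jog '[{"dx":0,"dy":0,"dz":0,"yaw":0},{"dx":0,"dy":0,"dz":0,"yaw":0},{"dx":0,"dy":0,"dz":0,"yaw":0},{"dx":0,"dy":0,"dz":0,"yaw":0},{"dx":0,"dy":0,"dz":0,"yaw":0}]' 0 40 && python3 -m jog '[{"dx":-1,"dy":0,"dz":0,"yaw":0},{"dx":-3,"dy":0,"dz":0,"yaw":0},{"dx":-3,"dy":0,"dz":0,"yaw":0},{"dx":-3,"dy":0,"dz":0,"yaw":0},{"dx":-3,"dy":0,"dz":0,"yaw":0},{"dx":-1,"dy":0,"dz":0,"yaw":0},{"dx":0,"dy":0,"dz":0,"yaw":0.1},{"dx":0,"dy":0,"dz":0,"yaw":0.1},{"dx":0,"dy":0,"dz":0,"yaw":0.087},{"dx":0,"dy":0,"dz":0,"yaw":0}]';python3 go.py 526.5 -88 350 0; python3 boxes.py
```

```text
time_s: 25.25
ee_pos: [552.6, 272.1, 220.6]
eef_rot: [0.565, 0.423, 0.566, -0.425]
ft_force: [0.1, -0.2, -0.1]
gripper_width: 0.651
time_s: 25.75
ee_pos: [553.6, 272.5, 222.7]
eef_rot: [0.567, 0.424, 0.566, -0.423]
ft_force: [0.7, -0.1, 6.6]
gripper_width: 0.43
time_s: 26.75
ee_pos: [552.7, 272.2, 360.7]
eef_rot: [-0.499, -0.5, -0.5, 0.501]
ft_force: [-0.3, 0.1, -1.3]
gripper_width: 0.433
t 26.75 tcp [552.7 272.2 360.7] ang -0.002 F [-0.3  0.1 -1.3] w 0.433 q [0.34 0.49 0.03 1.11 0.   1.91]
dx dy dz [ 1.1  -2.54 36.03] norm 36.1
yaw -0.002
(109, [301, 236, 11, 43, 384], [525.6, 86.7, 76.0])
(21, [401, 248, 17, 17, 225], [528.9, -142.9, 76.0])
```

```bash
python3 -m jog '[{"dx":0,"dy":-0.2,"dz":2,"yaw":0},{"dx":0,"dy":-0.3,"dz":4,"yaw":0},{"dx":0,"dy":-0.3,"dz":4,"yaw":0},{"dx":0,"dy":-0.3,"dz":4,"yaw":0},{"dx":0,"dy":-0.3,"dz":4,"yaw":0},{"dx":0,"dy":-0.3,"dz":4,"yaw":0},{"dx":0,"dy":-0.3,"dz":4,"yaw":0},{"dx":0,"dy":-0.3,"dz":4,"yaw":0},{"dx":0,"dy":-0.2,"dz":4,"yaw":0},{"dx":0,"dy":0,"dz":2,"yaw":0},{"dx":0,"dy":0,"dz":0,"yaw":0},{"dx":0,"dy":0,"dz":0,"yaw":0}]';python3 go.py 526.5 -88 229 0
```

```text
time_s: 28.0
ee_pos: [527.5, -87.7, 361.4]
eef_rot: [0.5, 0.5, 0.5, -0.5]
ft_force: [-0.7, 0.8, -2.3]
gripper_width: 0.429
t 28.0 tcp [527.5 -87.7 361.4] ang -0.0 F [-0.7  0.8 -2.3] w 0.429 q [-0.3   0.34 -0.2   1.03  0.    1.27]
dx dy dz [13.24 -0.09  0.04] norm 13.2
yaw -0.0
```

```bash
python3 -m jog '[{"dx":2,"dy":-0.1,"dz":0,"yaw":0},{"dx":2.5,"dy":0,"dz":0,"yaw":0},{"dx":2.5,"dy":0,"dz":0,"yaw":0},{"dx":2.5,"dy":0,"dz":0,"yaw":0},{"dx":2,"dy":0,"dz":0,"yaw":0},{"dx":1,"dy":0,"dz":0,"yaw":0},{"dx":0.5,"dy":0,"dz":0,"yaw":0},{"dx":0.2,"dy":0,"dz":0,"yaw":0},{"dx":0,"dy":0,"dz":0,"yaw":0},{"dx":0,"dy":0,"dz":0,"yaw":0}]';python3 go.py 526 -88 229 0; python3 -m jog '[{"dx":0,"dy":0,"dz":0,"yaw":0},{"dx":0,"dy":0,"dz":0,"yaw":0},{"dx":0,"dy":0,"dz":0,"yaw":0},{"dx":-1,"dy":0,"dz":0,"yaw":0},{"dx":-3,"dy":0,"dz":0,"yaw":0},{"dx":-3,"dy":0,"dz":0,"yaw":0},{"dx":-3,"dy":0,"dz":0,"yaw":0},{"dx":-3,"dy":0,"dz":0,"yaw":0},{"dx":0,"dy":0,"dz":0,"yaw":0}]' 0.56; python3 boxes.py;python3 go.py 554.4 388 350 0.574
```

```text
time_s: 29.0
ee_pos: [527.1, -87.7, 230.5]
eef_rot: [0.5, 0.5, 0.499, -0.5]
ft_force: [0.3, 0.1, -1.8]
gripper_width: 0.433
t 29.0 tcp [527.1 -87.7 230.5] ang -0.001 F [ 0.3  0.1 -1.8] w 0.433 q [-0.3   0.47 -0.39  0.71  0.    1.27]
dx dy dz [ 0.15 -0.11  0.03] norm 0.2
yaw -0.001
time_s: 29.9
ee_pos: [527.9, -87.9, 364.4]
eef_rot: [0.502, 0.501, 0.498, -0.499]
ft_force: [-0.0, 0.7, -0.6]
gripper_width: 0.554
(69, [162, 236, 18, 16, 227], [554.4, 388.1, 76.0])
(108, [301, 236, 11, 43, 380], [525.6, 86.7, 76.0])
(1, [376, 249, 15, 16, 149], [527.5, -84.8, 76.0])
(22, [159, 321, 14, 14, 139], [370.4, 391.6, 76.0])
t 29.95 tcp [527.4 -87.8 362.3] ang -0.001 F [-0.1  0.2 -0.5] w 0.566 q [-0.3   0.33 -0.21  1.03  0.    1.27]
dx dy dz [  1.18   2.65 -47.59] norm 47.7
yaw -0.575
```

```bash
python3 -m jog '[{"dx":0,"dy":0.2,"dz":-2,"yaw":0},{"dx":0,"dy":0.2,"dz":-4,"yaw":0},{"dx":0,"dy":0.2,"dz":-4,"yaw":0},{"dx":0,"dy":0.2,"dz":-4,"yaw":0},{"dx":0,"dy":0.2,"dz":-4,"yaw":0},{"dx":0,"dy":0.2,"dz":-4,"yaw":0},{"dx":0,"dy":0.2,"dz":-4,"yaw":0},{"dx":0,"dy":0.2,"dz":-4,"yaw":0},{"dx":0,"dy":0.2,"dz":-4,"yaw":0},{"dx":0,"dy":0.2,"dz":-4,"yaw":0},{"dx":0,"dy":0.2,"dz":-4,"yaw":0},{"dx":0,"dy":0.3,"dz":-4,"yaw":0},{"dx":0,"dy":0.2,"dz":-1.6,"yaw":0},{"dx":0,"dy":0,"dz":0,"yaw":-0.14},{"dx":0,"dy":0,"dz":0,"yaw":-0.145},{"dx":0,"dy":0,"dz":0,"yaw":-0.145},{"dx":0,"dy":0,"dz":0,"yaw":-0.145},{"dx":0,"dy":0,"dz":0,"yaw":0}]' 0.65; python3 go.py 554.4 388 221 0.574
```

```text
time_s: 31.75
ee_pos: [553.9, 388.2, 358.8]
eef_rot: [0.621, 0.337, 0.622, -0.338]
ft_force: [0.1, -0.1, 0.1]
gripper_width: 0.648
t 31.75 tcp [553.9 388.2 358.8] ang 0.576 F [ 0.1 -0.1  0.1] w 0.648 q [0.5  0.61 0.23 1.19 0.   1.5 ]
dx dy dz [13.78  0.05  0.05] norm 13.8
yaw 0.002
```

```bash
python3 -m jog '[{"dx":3,"dy":0.1,"dz":0,"yaw":0},{"dx":3,"dy":0,"dz":0,"yaw":0},{"dx":3,"dy":0,"dz":0,"yaw":0},{"dx":2.5,"dy":0,"dz":0,"yaw":0},{"dx":1.5,"dy":0,"dz":0,"yaw":0},{"dx":0.8,"dy":0,"dz":0,"yaw":0},{"dx":0,"dy":0,"dz":0,"yaw":0}]' && python3 -m jog '[{"dx":0,"dy":0,"dz":0,"yaw":0},{"dx":0,"dy":0,"dz":0,"yaw":0},{"dx":0,"dy":0,"dz":0,"yaw":0},{"dx":0,"dy":0,"dz":0,"yaw":0},{"dx":0,"dy":0,"dz":0,"yaw":0}]' 0 40 && python3 -m jog '[{"dx":-1,"dy":0,"dz":0,"yaw":0},{"dx":-3,"dy":0,"dz":0,"yaw":0},{"dx":-3,"dy":0,"dz":0,"yaw":0},{"dx":-3,"dy":0,"dz":0,"yaw":0},{"dx":-3,"dy":0,"dz":0,"yaw":0},{"dx":-1,"dy":0,"dz":0,"yaw":0},{"dx":0,"dy":0,"dz":0,"yaw":0.14},{"dx":0,"dy":0,"dz":0,"yaw":0.145},{"dx":0,"dy":0,"dz":0,"yaw":0.145},{"dx":0,"dy":0,"dz":0,"yaw":0.145},{"dx":0,"dy":0,"dz":0,"yaw":0}]';python3 go.py 526.5 -32 350 0; python3 boxes.py
python3 - <<'E'
from h import *
c=camera("top");crop(c,100,200,450,340,2.28,"g10.png")
E
```

```text
time_s: 32.45
ee_pos: [554.6, 388.6, 220.4]
eef_rot: [0.62, 0.338, 0.621, -0.339]
ft_force: [0.4, -0.8, 0.3]
gripper_width: 0.654
time_s: 32.95
ee_pos: [555.5, 389.2, 222.8]
eef_rot: [0.621, 0.339, 0.621, -0.337]
ft_force: [-0.1, 1.0, 6.2]
gripper_width: 0.431
time_s: 34.05
ee_pos: [554.7, 388.7, 360.6]
eef_rot: [-0.499, -0.5, -0.499, 0.501]
ft_force: [0.7, 0.2, -2.5]
gripper_width: 0.428
t 34.05 tcp [554.7 388.7 360.6] ang -0.003 F [ 0.7  0.2 -2.5] w 0.428 q [0.5  0.61 0.24 1.2  0.   2.08]
dx dy dz [ 1.1  -2.68 42.08] norm 42.2
yaw -0.003
(69, [144, 229, 13, 18, 173], [567.6, 434.1, 76.0])
(109, [301, 236, 11, 43, 384], [525.6, 86.7, 76.0])
(2, [376, 249, 18, 16, 221], [527.5, -88.1, 76.0])
(21, [401, 248, 17, 17, 225], [528.9, -142.9, 76.0])
(22, [159, 322, 14, 13, 137], [369.4, 391.6, 76.0])
```

View pics/g10.png

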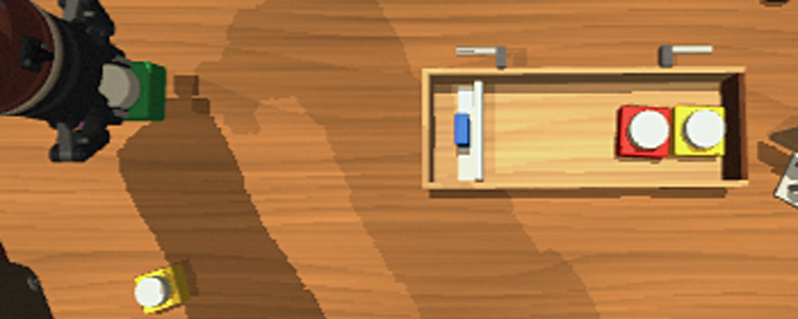

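Red (645,130) and yellow (703,130) stand in the chest; green is held square. Carry it over.

```bash
python3 -m jog '[{"dx":0,"dy":-0.2,"dz":2,"yaw":0},{"dx":0,"dy":-0.3,"dz":4,"yaw":0},{"dx":0,"dy":-0.3,"dz":4,"yaw":0},{"dx":0,"dy":-0.3,"dz":4,"yaw":0},{"dx":0,"dy":-0.3,"dz":4,"yaw":0},{"dx":0,"dy":-0.3,"dz":4,"yaw":0},{"dx":0,"dy":-0.3,"dz":4,"yaw":0},{"dx":0,"dy":-0.3,"dz":4,"yaw":0},{"dx":0,"dy":-0.2,"dz":4,"yaw":0},{"dx":0,"dy":-0.2,"dz":4,"yaw":0},{"dx":0,"dy":-0.2,"dz":3,"yaw":0},{"dx":0,"dy":-0.1,"dz":1.2,"yaw":0},{"dx":0,"dy":0,"dz":0,"yaw":0},{"dx":0,"dy":0,"dz":0,"yaw":0}]';python3 go.py 526.5 -32 229 0
```

```text
time_s: 35.55
ee_pos: [524.6, -32.6, 361.6]
eef_rot: [0.5, 0.5, 0.5, -0.5]
ft_force: [-0.0, 0.4, -3.4]
gripper_width: 0.43
t 35.55 tcp [524.6 -32.6 361.6] ang 0.0 F [-0.   0.4 -3.4] w 0.43 q [-0.2   0.32 -0.23  1.02  0.    1.37]
dx dy dz [13.26  0.19 -0.05] norm 13.3
yaw 0.0
```

```bash
python3 -m jog '[{"dx":2,"dy":0.2,"dz":0,"yaw":0},{"dx":2.5,"dy":0,"dz":0,"yaw":0},{"dx":2.5,"dy":0,"dz":0,"yaw":0},{"dx":2.5,"dy":0,"dz":0,"yaw":0},{"dx":2,"dy":0,"dz":0,"yaw":0},{"dx":1,"dy":0,"dz":0,"yaw":0},{"dx":0.5,"dy":0,"dz":0,"yaw":0},{"dx":0.2,"dy":0,"dz":0,"yaw":0},{"dx":0,"dy":0,"dz":0,"yaw":0},{"dx":0,"dy":0,"dz":0,"yaw":0}]';python3 go.py 526.5 -32 229 0; python3 -m jog '[{"dx":0,"dy":0,"dz":0,"yaw":0},{"dx":0,"dy":0,"dz":0,"yaw":0},{"dx":0,"dy":0,"dz":0,"yaw":0},{"dx":-1,"dy":0,"dz":0,"yaw":0},{"dx":-3,"dy":0,"dz":0,"yaw":0},{"dx":-3,"dy":0,"dz":0,"yaw":0},{"dx":-3,"dy":0,"dz":0,"yaw":0},{"dx":-3,"dy":0,"dz":0,"yaw":0},{"dx":0,"dy":0,"dz":0,"yaw":0}]' 0.56; python3 -m jog '[{"dx":0,"dy":0,"dz":-2,"yaw":0},{"dx":0,"dy":0,"dz":-4,"yaw":0},{"dx":0,"dy":0,"dz":-4,"yaw":0},{"dx":0,"dy":0,"dz":-2.7,"yaw":0},{"dx":0,"dy":0,"dz":0,"yaw":0},{"dx":0,"dy":0,"dz":0,"yaw":0}]' 0.52;python3 go.py 525.5 95 236 0
```

```text
time_s: 36.55
ee_pos: [527.0, -33.1, 230.5]
eef_rot: [0.5, 0.5, 0.499, -0.5]
ft_force: [0.7, 0.2, -2.5]
gripper_width: 0.427
t 36.55 tcp [527.  -33.1 230.5] ang -0.001 F [ 0.7  0.2 -2.5] w 0.427 q [-0.2   0.46 -0.4   0.71  0.    1.37]
dx dy dz [ 0.15 -0.05 -0.11] norm 0.2
yaw -0.001
time_s: 37.45
ee_pos: [527.8, -33.3, 364.4]
eef_rot: [0.502, 0.502, 0.498, -0.499]
ft_force: [0.1, 0.4, 0.3]
gripper_width: 0.56
time_s: 38.05
ee_pos: [526.5, 94.2, 359.6]
eef_rot: [-0.5, -0.5, -0.5, 0.5]
ft_force: [-0.1, -0.4, 1.0]
gripper_width: 0.52
t 38.05 tcp [526.5  94.2 359.6] ang 0.0 F [-0.1 -0.4  1. ] w 0.52 q [ 0.04  0.34 -0.21  1.02 -0.    1.61]
dx dy dz [12.36 -0.1  -0.09] norm 12.4
yaw 0.0
```

```bash
python3 -m jog '[{"dx":2.5,"dy":-0.1,"dz":-0.1,"yaw":0},{"dx":3,"dy":0,"dz":0,"yaw":0},{"dx":3,"dy":0,"dz":0,"yaw":0},{"dx":2,"dy":0,"dz":0,"yaw":0},{"dx":1,"dy":0,"dz":0,"yaw":0},{"dx":0.8,"dy":0,"dz":0,"yaw":0},{"dx":0,"dy":0,"dz":0,"yaw":0}]';python3 go.py 525.5 95 236 0; python3 -m jog '[{"dx":0,"dy":0,"dz":0,"yaw":0},{"dx":0,"dy":0,"dz":0,"yaw":0},{"dx":0,"dy":0,"dz":0,"yaw":0},{"dx":0,"dy":0,"dz":0,"yaw":0},{"dx":0,"dy":0,"dz":0,"yaw":0}]' 0 30
```

```text
time_s: 38.75
ee_pos: [525.7, 94.4, 236.4]
eef_rot: [-0.499, -0.5, -0.5, 0.501]
ft_force: [0.3, -0.4, 0.2]
gripper_width: 0.522
t 38.75 tcp [525.7  94.4 236.4] ang -0.002 F [ 0.3 -0.4  0.2] w 0.522 q [ 0.04  0.46 -0.38  0.73 -0.    1.61]
dx dy dz [ 0.04 -0.02 -0.06] norm 0.1
yaw -0.002
time_s: 39.25
ee_pos: [527.5, 94.8, 238.1]
eef_rot: [0.501, 0.501, 0.498, -0.499]
ft_force: [6.4, -0.4, -5.4]
gripper_width: 0.339
```

```bash
python3 -m jog '[{"dx":0,"dy":0,"dz":0.5,"yaw":0},{"dx":0,"dy":0,"dz":1,"yaw":0},{"dx":0,"dy":0,"dz":1,"yaw":0},{"dx":0,"dy":0,"dz":1,"yaw":0},{"dx":0,"dy":0,"dz":1,"yaw":0},{"dx":0,"dy":0,"dz":1,"yaw":0},{"dx":0,"dy":0,"dz":1,"yaw":0},{"dx":0,"dy":0,"dz":0.8,"yaw":0},{"dx":0,"dy":0,"dz":0.4,"yaw":0},{"dx":0,"dy":0,"dz":0.3,"yaw":0},{"dx":0,"dy":0,"dz":0.3,"yaw":0},{"dx":0,"dy":0,"dz":0.3,"yaw":0},{"dx":0,"dy":0,"dz":0.3,"yaw":0},{"dx":0,"dy":0,"dz":0.3,"yaw":0},{"dx":0,"dy":0,"dz":0.2,"yaw":0},{"dx":0,"dy":0,"dz":0.2,"yaw":0},{"dx":0,"dy":0,"dz":0,"yaw":0}]';python3 go.py 525.5 -5 236 0
```

```text
time_s: 40.95
ee_pos: [528.1, -0.9, 238.1]
eef_rot: [0.501, 0.502, 0.499, -0.498]
ft_force: [10.3, 3.2, -8.6]
gripper_width: 0.338
t 40.95 tcp [528.1  -0.9 238.1] ang -0.0 F [10.3  3.2 -8.6] w 0.338 q [-0.14  0.45 -0.4   0.72  0.    1.43]
dx dy dz [ 0.21 -0.26  0.41] norm 0.5
yaw -0.0
```

```bash
python3 -m jog '[{"dx":0,"dy":0,"dz":0.2,"yaw":0},{"dx":0,"dy":0,"dz":0.1,"yaw":0},{"dx":0,"dy":0,"dz":0,"yaw":0}]'; python3 -m jog '[{"dx":0,"dy":0,"dz":0.1,"yaw":0},{"dx":0,"dy":0,"dz":0.1,"yaw":0},{"dx":0,"dy":0,"dz":0,"yaw":0}]'
```

```text
time_s: 41.25
ee_pos: [528.1, -3.7, 238.1]
eef_rot: [0.501, 0.502, 0.499, -0.498]
ft_force: [10.3, 4.9, -9.7]
gripper_width: 0.341
time_s: 41.55
ee_pos: [528.0, -4.9, 238.1]
eef_rot: [0.501, 0.503, 0.499, -0.497]
ft_force: [11.3, 11.2, -8.0]
gripper_width: 0.344
```

```bash
python3 -m jog '[{"dx":0,"dy":0,"dz":0.1,"yaw":0},{"dx":0,"dy":0,"dz":0,"yaw":0},{"dx":0,"dy":0,"dz":0,"yaw":0},{"dx":0,"dy":0,"dz":0,"yaw":0},{"dx":0,"dy":0,"dz":0,"yaw":0}]';  python3 -m jog '[{"dx":0,"dy":0,"dz":0,"yaw":0},{"dx":0,"dy":0,"dz":0,"yaw":0},{"dx":0,"dy":0,"dz":0,"yaw":0},{"dx":0,"dy":0,"dz":0,"yaw":0},{"dx":-1,"dy":0,"dz":0,"yaw":0},{"dx":-2,"dy":0,"dz":0,"yaw":0},{"dx":-3,"dy":0,"dz":0,"yaw":0},{"dx":-4,"dy":0,"dz":0,"yaw":0},{"dx":-3,"dy":0,"dz":0,"yaw":0},{"dx":0,"dy":-4,"dz":0,"yaw":0},{"dx":0,"dy":-4,"dz":0,"yaw":0},{"dx":0,"dy":-4,"dz":0,"yaw":0},{"dx":0,"dy":-4,"dz":0,"yaw":0},{"dx":0,"dy":0,"dz":0,"yaw":0}]' 0.45
python3 - <<'E'
from h import *
a=camera("scene");crop(a,80,80,400,280,2.4,"a.png");b=camera("top");crop(b,270,180,590,340,2.4,"b.png")
A,B=cv2.imread("pics/a.png"),cv2.imread("pics/b.png");cv2.imwrite("pics/g11.png",cv2.resize(np.vstack([A,B]),None,fx=.69,fy=.69))
E
```

```text
time_s: 42.05
ee_pos: [528.0, -5.2, 238.1]
eef_rot: [0.501, 0.503, 0.5, -0.496]
ft_force: [11.6, 15.4, -8.2]
gripper_width: 0.343
time_s: 43.45
ee_pos: [361.1, -6.3, 366.9]
eef_rot: [-0.499, -0.5, -0.5, 0.501]
ft_force: [1.1, -0.6, -0.5]
gripper_width: 0.454
```

View pics/g11.png

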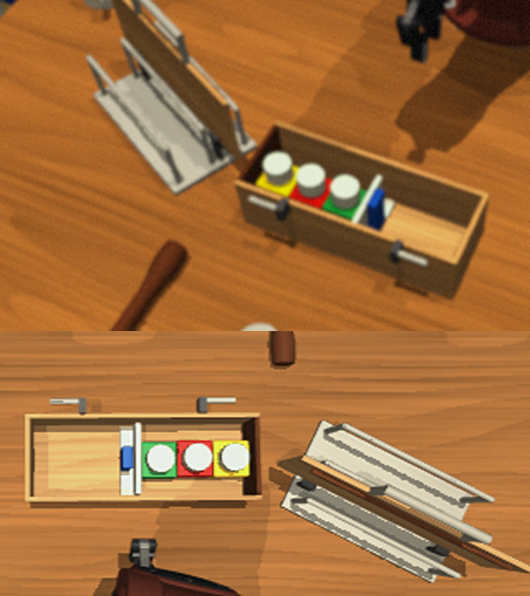

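Run:
```python
from h import *
from boxes import boxes
c=camera("top");n=np.array([.896,-.444]);o=np.array([473,-366])
for u,v in((382,492),(485,536)):
  P=unproj(c,(270+u/1.656,180+(v-331)/1.656),208);print("bar",P.round(),"rack x",(P[:2]-o)@n)
for u,v in((303,484),(437,549)):
  P=unproj(c,(270+u/1.656,180+(v-331)/1.656),28);print("fork",P.round(),"rack x",(P[:2]-o)@n)
for b in boxes(c).values():print(b)
```

```text
bar [ 480. -293.  208.] rack x -26.456715595906793
bar [ 429. -411.  208.] rack x -19.214583764817913
fork [ 494. -255.   28.] rack x -30.407749609237264
fork [ 404. -440.   28.] rack x -28.612524042371863
(108, [342, 235, 14, 43, 239], [528.3, -7.9, 76.0])
(1, [359, 249, 17, 16, 221], [527.3, -49.1, 76.0])
(2, [381, 248, 18, 16, 223], [529.8, -99.3, 76.0])
(22, [404, 248, 17, 16, 218], [530.0, -149.6, 76.0])
(22, [159, 322, 14, 13, 136], [369.4, 391.6, 76.0])
```

Lid is vertical within a few degrees and mid-slot; the boxes are at y = −49, −99 and −150 against the wall. Handing in.

```bash
python3 -c "
from station import job,state
print(job.sign_off(),state()['time_s'],state()['ft_force'])"
```

```text
the job is handed in; nothing more can be done
the job is handed in; nothing more can be done
```

The job is done and handed in at about 43.5 s of robot time; the hand-in reports no verdict, so the result rests on my own checks.

**What I did**
- **Lid:** I swung it upright on its pins, lifted it about 48 mm straight up, and stood it in rack slot a, then let go.
- **Boxes:** The larger yellow, the red and the green box went upright into the chest; the orange one was absent. I left the purple look-alike and the small yellow box alone.
- **Keeper:** I slid it until it pressed the row with about 15 N, then released it and backed the arm away.

**Last checks**
- **Lid:** It stands in slot a, about 1 to 3 degrees off vertical from rough pixel picks. The fork ends are about 29 to 30 mm off the rack's middle, where the slot centre is 28 mm.
- **Boxes:** All three stand upright in a tight row, at y of about -49, -99 and -150 mm. That matches the last box touching the end wall at -175 mm.
- **Keeper:** Its face is at about -25 mm, touching the green box.
- **Bystanders:** I planned no move near the canister, jar or pestle. None looked disturbed where visible, but I made no separate measurement of them at the end.

One attempt at a move was refused before any motion, because each row must give all four numbers. No check failed or disagreed.

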